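# Sort the jig knobs by colour and shut the case

### The arm

A 6-joint arm with a two-finger parallel gripper is mounted at the origin on the work surface; the furniture and walls round the work are solid. World frame = base frame: x ahead of the robot, y to its left, z up, the work surface at z = 0. Lengths are in mm, angles in rad, forces in N, time in s.
With the tool pointing down it reaches from about 275 to 750 mm from the base axis. Payload 10.2 kg.
Tool frame: the origin (TCP) lies midway between the tips of the shut fingers; the grasp point (between the pads) lies 19 mm behind it; z points along the fingers, y is the line along which they close (so a half turn about z gives the same grasp; the last joint's range is limited). The gripper opens to 85 mm and grips with 20 to 120 N. Pads are 22 mm wide; open, the fingers measure 114 mm over their backs; the gripper's body (76 mm by 85 mm) begins 54 mm behind the grasp point. The pads swing forward as they close: fully open they stand 13 mm farther back than shut.
Start: joints at [0.914, 0.313, 1.498, -0, 1.331, -0.223], TCP at [220.682, 476.372, 231.294] pointing down, gripper open.
Joint ranges: [-2.94, 2.94], [-0.97, 2.17], [0.19, 2.56], [-1.23, 4.37], [0.02, 3.11], [-2.88, 2.88]. Speed limits (rad/s): [2.39, 2.39, 3.01, 3.14, 3.14, 3.14].

### API

Orientations are given as a unit quaternion [w, x, y, z].
In Python, from rig import ctrl gives the robot as it stands.
- The arm moves only by the tool arm_command, never from a script. Its argument "increments" is a list of rows, each an object with "dr": the turn, a rotation vector about the tool's x, y, z in units of pi/4 rad (1.0 is pi/4 rad), a list of three; "offset": the shift along the tool's x, y, z in units of 120 mm (1.0 is 120 mm), a list of three; "hand": the opening, from -1 (shut) to 1 (fully open). A call has 1 to 8 rows; each row shifts and turns the commanded pose from where the row before left it, along the tool's axes as they then stand; what a row does not reach is not made up. A row lasts 1/10 s, in which the tool goes at most 50 mm and 8.59 degrees, less where a joint would pass 70% of its speed; a pose out of reach is approached as far as the arm can. A call with a number of a shift or a turn outside -1 to 1 is refused whole. A call with a gripper value outside its range is refused whole. The fingers move at their own pace and stop on an object; "grip_force" is the grip in N (left out, the last holds). Time passes only in rows, so rows that do not move let the fingers close. It gives the time, the measured TCP pose, the force, the opening and the grip force at its end, in the units of the state.
- ctrl.sense(): the state, without advancing time (a new reading comes with each control period).
- ctrl.capture(name): name is "side" or "top"; returns the picture (384x512x3 uint8, red, green, blue); there is no depth.
- ctrl.camera_info(name): a dict with "K" (3x3 intrinsics, pixels), "dist" ([k1, k2, p1, p2, k3] as OpenCV has them; the pictures are not rectified), "R" (3x3) and "t" (3): a world point X has camera coordinates R X + t. Camera axes: x right, y down, z forward; pixel columns grow to the right and rows downward; lengths in mm; the calibration is good to about 2 mm. A picture is of the moment at which its call begins. camera_info takes no time and is no camera call.
- ctrl.finish_job(): hands the job in; it is judged then, once.
The state is a dict: "time_s": time; "joints": joint angles; "dq": joint speeds; "tau": joint torques, N m; "eef_pos": TCP position; "ee_rot": TCP orientation; "force": force on the tool from outside, world axes, zero at the start; "wrist_torque": the same for the moment, N m; "grip_width": opening from 0.0 (shut) to 1.0 (fully open); "grip_force": force on a finger pad.
Only numpy, scipy, OpenCV 4.12 (cv2) and the standard library are available. Lean on these libraries where they do the work, as an engineer would, in place of code of your own. Each camera call takes 0.05 s, during which the arm holds its last target. There are 200 camera calls.

### The job

Sort the loose wing knobs on the table by colour: put the two red ones in the red case and the blue one in the blue tray. Lower the lid of the red case, without slamming it, until it is fully shut, and leave the black star knob where it is.

Things in the scene. Friction and masses are not known exactly. Their poses are not given: they have to be found in the camera images.
- red_knob_a: a red wing knob: a straight wing on a round hub. Origin: centre of the hub's flat underside, z up when standing. The wing is the grip: 48 mm along the knob's x, 14 mm wide along its y, from 14 to 32 mm above the origin; the hub below it is 26 mm across. 40 g. At the start it stands on its hub on the table
- red_knob_b: the other red wing knob, exactly like red_knob_a
- blue_knob: a blue wing knob, the same shape and size as red_knob_a, at the start standing on the table
- red_knob_a_mid (a point): point in the middle of the red wing knob a, 18 mm above its underside
- red_knob_b_mid (a point): the same point of red wing knob b
- blue_knob_mid (a point): the same point of the blue wing knob
- red_case: red plastic case fixed to the table, open box 120 mm (its x) by 190 mm (its y) and 60 mm high, walls 4 mm, inner floor 4 mm above the table; a flat red lid is hinged on its +x long rim. Origin: centre of its underside; its x points away from the robot, turned by its yaw; z up. It may stand left or right
- case_lid (a joint): lid angle in rad: 0 fully shut, 1.57 upright, starts at 1.52 to 1.72, about upright; a stiff hinge holds the lid where it is left (about 2 to 3 N at the tab moves it)
- lid_hinge (a point): middle of the lid's hinge axis, on the case at x = +60 mm, 60 mm above its underside; the axis runs along the case's y
- lid_tab (a point): middle of the black thumb tab at the middle of the lid's free edge, 135 mm from the hinge axis (shut: x = -75, z = 64 mm in the case's frame). Lid 194 mm wide, 6 mm thick, reaching 124 mm from the hinge; tab 50 mm wide, 6 mm thick, reaching 144 mm. The point's x axis points from tab to hinge, its z out of the lid's outer face (up when shut)
- blue_tray: blue open plastic tray without lid, fixed to the table, 120 mm (its x) by 190 mm (its y), 45 mm high, walls 4 mm, inner floor 4 mm above the table. Origin: centre of its underside, z up. It may stand right or left
- black_knob: black star knob, 36 mm across, 27 mm high, loose on the table among the wing knobs: a bystander. Origin: centre of its underside
There are look-alikes about, which are no part of the job. Leave any pink look-alike of the red_knob_b alone.

How it is judged (in metres and radians):
At the end, for the whole second after the job is handed in: Middles of both red wing knobs within the red case's walls and below its rim, middle of the blue one likewise in the blue tray, all at rest (under 20 mm/s); case lid shut to within 0.05 rad; black star knob within 30 mm of where it stood (x of red_knob_a_mid in the frame of red_case between -0.056 and 0.056 m and y of red_knob_a_mid in the frame of red_case between -0.091 and 0.091 m and z of red_knob_a_mid in the frame of red_case between 0.004 and 0.058 m and linear speed of each of red_knob_a, red_knob_b, blue_knob below 0.02 m/s and x of red_knob_b_mid in the frame of red_case between -0.056 and 0.056 m and y of red_knob_b_mid in the frame of red_case between -0.091 and 0.091 m and z of red_knob_b_mid in the frame of red_case between 0.004 and 0.058 m and x of blue_knob_mid in the frame of blue_tray between -0.056 and 0.056 m and y of blue_knob_mid in the frame of blue_tray between -0.091 and 0.091 m and z of blue_knob_mid in the frame of blue_tray between 0.004 and 0.045 m and value of joint case_lid below 0.05 rad and distance of black_knob from where it was at the start of the episode below 0.03 m); the robot touches nothing.
It fails at once if the lid is slammed (it closes faster than 4 rad/s) (velocity of joint case_lid below -4 rad/s).
It fails at once if the black star knob is moved by more than 30 mm (distance of black_knob from where it was at the start of the episode above 0.03 m).
It also fails if it takes over 72 s, if anything falls off the work surface, if the arm or the gripper's body presses on something with over 40 N, if the wrist force passes 120 N, or if a joint passes its speed limit or range.

## Working session

There is one attempt and no reset: what is moved stays moved. The work goes in short steps, Python scripts to look and compute and a tool call to move; the robot and the scene stay as the last step left them, time stands still between calls to the robot, and variables do not carry over. Pictures are saved under pics/ and viewed, at most 10 in all, crops included, and the job is handed in when it is done.

Besides the shell and the picture viewer there is one more tool, called after "Request:" by a JSON object that holds its "method" and its "body". arm_command: Moves the arm, as the interface text tells. Shifts and turns lie within -1 to 1; 1 stands for 120 mm of shift or pi/4 rad of turn. Its arguments: {"type":"object","properties":{"increments":{"type":"array"},"grip_force":{"type":"number"}},"required":["increments"]}

```bash
mkdir -p pics; ls; python3 - <<'E'
from rig import ctrl
import cv2,numpy as np
for n in("top","side"):
    im=ctrl.capture(n); cv2.imwrite(f"pics/{n}0.png",im[:,:,::-1])
    c=ctrl.camera_info(n); R=np.array(c["R"]);print(n,np.round(c["K"],1).tolist(),c["dist"],np.round(-R.T@np.array(c["t"])),np.round(R,2).tolist())
print(ctrl.sense())
E
```

```text
pics
top [[451.9, 0.0, 262.2], [0.0, 451.9, 191.4], [0.0, 0.0, 1.0]] [-0.06343984  0.          0.          0.          0.        ] [ 165.  -32. 1186.] [[-0.0, -1.0, -0.0], [-0.97, 0.0, -0.23], [0.23, 0.0, -0.97]]
side [[481.8, 0.0, 255.2], [0.0, 481.8, 192.6], [0.0, 0.0, 1.0]] [0.02402039 0.         0.         0.         0.        ] [ -25. -796.  794.] [[0.86, -0.5, 0.01], [-0.31, -0.54, -0.78], [0.4, 0.67, -0.63]]
{'time_s': 0.1, 'joints': array([ 9.13610120e-01,  3.13397387e-01,  1.49835484e+00,  3.66511585e-06,
        1.33098666e+00, -2.23382662e-01]), 'dq': array([-0.00030061, -0.00183071, -0.00315505,  0.00070077, -0.00067683,
        0.00075762]), 'tau': array([ 3.44215186e-03, -4.12892747e+01, -2.60140264e+01, -2.00603527e-04,
        3.02776694e-03,  1.07898680e-05]), 'eef_pos': array([220.53236794, 476.18850473, 230.79294961]), 'ee_rot': array([-2.45870478e-04,  2.15205419e-01,  9.76568635e-01, -5.17699959e-04]), 'force': array([-0.93980763,  0.66746364, -1.14072568]), 'wrist_torque': array([-0.01036781, -0.01622861,  0.00241111]), 'grip_force': 0.0, 'grip_width': 1.0045104709261528}
```

View pics/top0.png

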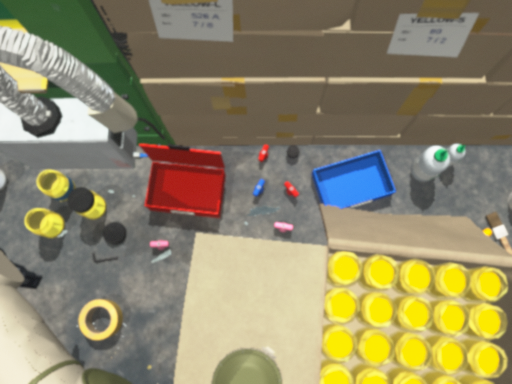

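View pics/side0.png

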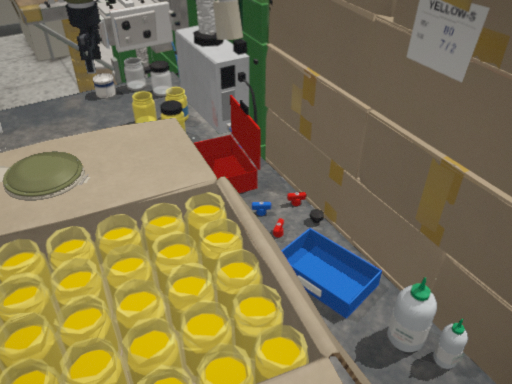

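The top view shows the red case (185,185) with its lid upright at (183,155), and the blue tray (355,180). The red knobs are at (264,152) and (291,188), the blue one at (259,187) and the black knob at (292,153). Pink look-alikes are at (160,244) and (284,227). The side view shows the knobs at (297,198), (279,228) and (261,208), and the black one at (316,216).

```bash
cat > h.py <<'E'
from rig import ctrl
import cv2,numpy as np
def cam(n):
    c=ctrl.camera_info(n); return [np.array(c[k],float) for k in("K","dist","R","t")]
def rays(n,px):
    K,d,R,t=cam(n); p=cv2.undistortPoints(np.array(px,float).reshape(-1,1,2),K,d)[:,0]
    v=np.c_[p,np.ones(len(p))]@R; return -R.T@t, v/np.linalg.norm(v,axis=1)[:,None]
def plane(n,px,z):
    o,v=rays(n,px); return o+v*((z-o[2])/v[:,2])[:,None]
def tri(pt,ps):
    (o1,a),(o2,b)=rays("top",[pt]),rays("side",[ps]); a,b=a[0],b[0]
    s=np.linalg.lstsq(np.c_[a,-b],o2-o1,rcond=None)[0]
    p,q=o1+s[0]*a,o2+s[1]*b; return (p+q)/2,np.linalg.norm(p-q)
def proj(n,X):
    K,d,R,t=cam(n); return cv2.projectPoints(np.array(X,float).reshape(-1,1,3),cv2.Rodrigues(R)[0],t,K,d)[0][:,0]
def masks(im):
    h=cv2.cvtColor(im,cv2.COLOR_RGB2HSV).astype(int); H,S,V=h[...,0],h[...,1],h[...,2]
    return dict(red=((H<6)|(H>174))&(S>185)&(V>60), blue=(H>100)&(H<122)&(S>150)&(V>60))
def blobs(m,lo,hi):
    n,l,s,c=cv2.connectedComponentsWithStats(m.astype(np.uint8)); 
    return [(c[i],s[i,4],np.argwhere(l==i)[:,::-1]) for i in range(1,n) if lo<s[i,4]<hi]
E
python3 - <<'E'
from h import *
ims={n:cv2.imread(f"pics/{n}0.png")[:,:,::-1].copy() for n in("top","side")}
for n,im in ims.items():
    for k,m in masks(im).items():
        for c,a,p in blobs(m,25,20000):
            print(n,k,c.round(1),a, p.min(0),p.max(0))
            if a<400:
                for z in(18,):
                    P=plane(n,p,z)[:,:2]; w,V=np.linalg.eigh(np.cov(P.T)); print("   z18",P.mean(0).round(1),"sd",np.sqrt(w).round(1),"ang",np.degrees(np.arctan2(V[1,1],V[0,1])).round(0))
            else:
                cs=cv2.approxPolyDP(cv2.convexHull(p.astype(np.int32)),4,True)[:,0]; print("   hull",cs.tolist())
a=ims["top"][130:235,130:410]; b=ims["side"][90:320,180:390]
cv2.imwrite("pics/t1.png",cv2.resize(a,None,fx=2.8,fy=2.8,interpolation=cv2.INTER_CUBIC)[:,:,::-1])
cv2.imwrite("pics/s1.png",cv2.resize(b,None,fx=2.6,fy=2.6,interpolation=cv2.INTER_CUBIC)[:,:,::-1])
E
```

```text
top red [183.  155.3] 1009 [140 144] [222 166]
   hull [[222, 166], [152, 158], [140, 144], [219, 153]]
top red [262.  156.9] 33 [259 154] [266 160]
   z18 [533.8 -31. ] sd [4.2 5.5] ang 141.0
top red [185.5 188.9] 3258 [146 163] [223 215]
   hull [[222, 170], [217, 215], [146, 205], [154, 163]]
top red [293.7 192.7] 29 [289 190] [297 195]
   z18 [ 434.  -114.6] sd [3.3 5.8] ang 73.0
top blue [353.9 180.3] 3165 [313 151] [394 207]
   hull [[394, 191], [348, 206], [325, 204], [313, 171], [380, 151]]
top blue [260.9 182.5] 28 [258 180] [263 186]
   z18 [462.4 -27.9] sd [3.7 4.7] ang 169.0
top blue [257.3 191.3] 46 [254 188] [262 195]
   z18 [438.2 -18.1] sd [4.6 6.7] ang 127.0
side red [245.5 131.3] 1100 [230  95] [259 168]
   hull [[258, 168], [232, 133], [231, 95], [259, 128]]
side red [228.9 162.1] 1916 [195 136] [256 192]
   hull [[256, 187], [239, 192], [217, 177], [195, 143], [230, 136], [256, 170]]
side red [296.2 197.7] 151 [288 192] [305 205]
   z18 [545.1 -35.2] sd [10.8 14.6] ang -152.0
side red [278.3 229.2] 109 [273 219] [282 236]
   z18 [ 443.3 -110.9] sd [ 5.4 16.6] ang 48.0
side blue [260.9 207.4] 175 [252 202] [270 215]
   z18 [447.9 -22.9] sd [11.9 13.4] ang 53.0
side blue [332.4 271. ] 4573 [282 228] [381 317]
   hull [[378, 284], [345, 317], [306, 289], [282, 250], [310, 228], [379, 269]]
```

View pics/t1.png

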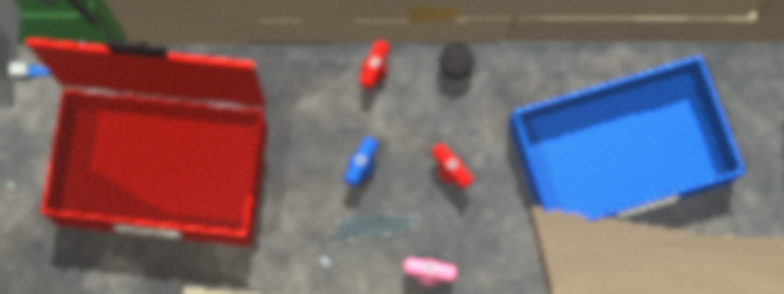

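View pics/s1.png

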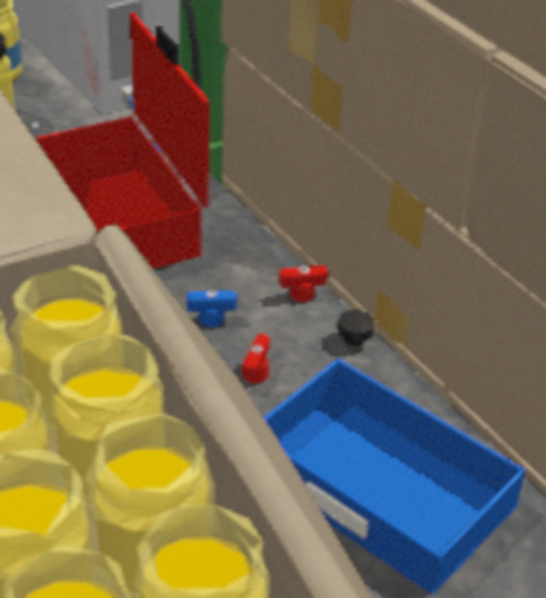

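Crops, by wing-top dot. In the top view red a is at (374,64), blue at (362,161) and red b at (452,164). In the side view they are at (304,268), (213,294) and (259,350). The cases are clearly outlined and all the knobs stand upright. The flap of the jar carton partly hides the tray's near edge.

```bash
python3 - <<'E'
from h import *
T=lambda x,y:(130+(x+.5)/2.8-.5,130+(y+.5)/2.8-.5); S=lambda x,y:(180+(x+.5)/2.6-.5,90+(y+.5)/2.6-.5)
for n,a,b in(("red_a",(374,64),(304,268)),("blue",(362,161),(213,294)),("red_b",(452,164),(259,350)),("black",(457,50),(355,318)),
 ("traycornFL",(513,112),(338,363)) if 0 else ("tray far-left",(513,112),(338,363)),("tray far-right",(700,58),(522,470)),
 ("case near-right?",(252,238),(40,138)),("case far-right hinge",(265,108),(200,205)),("lid R top",(258,62),(208,98)),("lid L top",(28,40),(132,15)),("lid tab",(137,49),(167,44))):
    p,e=tri(T(*a),S(*b)); print(n,p.round(1),"err",e.round(1))
im=cv2.imread("pics/top0.png")[:,:,::-1].copy(); sub=cv2.cvtColor(im,cv2.COLOR_RGB2HSV).astype(int)
for n,c,cond in(("red_a",T(374,64),"r"),("blue",T(362,161),"b"),("red_b",T(452,164),"r")):
    x,y=map(int,c); H,S_,V=[sub[y-12:y+13,x-12:x+13,i] for i in range(3)]
    m=((((H<10)|(H>170)) if cond=="r" else ((H>95)&(H<125)))&(S_>100)&(V>90)).astype(np.uint8); m=cv2.morphologyEx(m,cv2.MORPH_CLOSE,np.ones((3,3)))
    p=np.argwhere(m)[:,::-1]+[x-12,y-12]
    P=plane("top",p,30)[:,:2]; w,V=np.linalg.eigh(np.cov(P.T)); r=cv2.minAreaRect(P.astype(np.float32))
    print(n,len(p),P.mean(0).round(1),"sd",np.sqrt(w).round(1),"ang",np.degrees(np.arctan2(V[1,1],V[0,1])).round(0)%180,r)
for n,z,ps in(("case",60,[(65,92),(265,108),(252,238),(42,214)]),("tray",45,[(513,112),(700,58),(743,172)])):
    Q=plane("top",[T(*q) for q in ps],z)[:,:2]; print(n,Q.round(0).tolist(),Q.mean(0).round(1),np.linalg.norm(np.diff(Q,axis=0),axis=1).round(0),[(np.degrees(np.arctan2(*(d[::-1])))%180).round(1) for d in np.diff(Q,axis=0)],"mid02",((Q[0]+Q[2])/2).round(1))
E
```

```text
red_a [542.7 -35.2  34.3] err 3.9
blue [447.7 -23.3  32.6] err 3.4
red_b [ 445.2 -108.    29.5] err 3.7
black [ 553.9 -113.2   26.6] err 6.6
tray far-left [ 491.9 -165.4   39. ] err 1.2
tray far-right [ 542.8 -344.6   45.1] err 1.2
case near-right? [334.5  66.  196.2] err 18.8
case far-right hinge [488.1  66.3  66. ] err 1.1
lid R top [492.3  61.8 189.4] err 0.4
lid L top [516.3 257.3 179.6] err 0.6
lid tab [503.5 161.3 194.6] err 1.5
red_a 135 [542.6 -34.8] sd [ 5.9 14.3] ang 161.0 ((543.5867309570312, -35.09782409667969), (23.451839447021484, 53.021114349365234), 76.43120574951172)
blue 132 [445.7 -22.1] sd [ 5.8 13.1] ang 155.0 ((445.88861083984375, -22.853046417236328), (22.51068115234375, 48.283607482910156), 63.78744888305664)
red_b 142 [ 440.8 -106.1] sd [ 6.5 13. ] ang 37.0 ((439.5124816894531, -104.80181121826172), (48.85728454589844, 24.675514221191406), 43.439483642578125)
case [[507.0, 254.0], [490.0, 67.0], [368.0, 77.0], [391.0, 269.0]] [439.2 166.5] [188. 122. 194.] [np.float64(84.9), np.float64(175.3), np.float64(83.2)] mid02 [437.6 165.2]
tray [[490.0, -165.0], [542.0, -344.0], [431.0, -377.0]] [ 487.5 -295.4] [187. 116.] [np.float64(106.3), np.float64(16.5)] mid02 [ 460.2 -271. ]
```

```bash
cat >> h.py <<'E'
from scipy.spatial.transform import Rotation as Ro
def plan(p,yaw,tilt_q=None):
    """offset (units) in present tool axes to reach p; turn about tool z to bring closing line (tool y) to yaw deg (mod 180)"""
    s=ctrl.sense(); w,x,y,z=s["ee_rot"]; R=Ro.from_quat([x,y,z,w]).as_matrix()
    o=R.T@(np.array(p)-s["eef_pos"])/120; cy=np.degrees(np.arctan2(R[1,1],R[0,1])); d=(cy-yaw+90)%180-90
    print("at",s["eef_pos"].round(1),"q6",s["joints"][5].round(2),"closing",cy.round(1),"offset",o.round(3),"rows>=",np.ceil(np.linalg.norm(o)*120/48),"turn z units",(d/45).round(3),"rows>=",np.ceil(abs(d)/8.5),"t",round(s["time_s"],2),"F",s["force"].round(1),"w",s["grip_width"].__round__(3),"tilt",np.degrees(np.arccos(-R[2,2])).round(2))
E
python3 - <<'E'
from h import *
T=lambda x,y:(130+(x+.5)/2.8-.5,130+(y+.5)/2.8-.5)
for n,a,b in(("red_a",(379,42),(368,86)),("blue",(373,139),(350,184)),("red_b",(435,146),(470,185))):
    Q=plane("top",[T(*a),T(*b)],31)[:,:2]; d=Q[1]-Q[0]; print(n,Q.mean(0).round(1),np.linalg.norm(d).round(),(np.degrees(np.arctan2(d[1],d[0]))%180).round(0))
print("wall",plane("top",[(240,145),(300,145),(350,145)],0).round(0).tolist())
print("wall side",plane("side",[(180+225/2.6,90+182/2.6),(180+400/2.6,90+330/2.6)],0).round(0).tolist())
for a,b in(((196,234),(165,122)),((327,246),(219,180)),((321,206),(219,180))): print(tri(a,b))
plan([446.5,-22.8,120],65)
E
```

```text
red_a [542. -34.] 45.0 166.0
blue [446.  -22.3] 49.0 153.0
red_b [ 441.7 -107.6] 50.0 40.0
wall [[574.0, 30.0, 0.0], [573.0, -136.0, 0.0], [573.0, -275.0, 0.0]]
wall side [[580.0, 166.0, 0.0], [597.0, -126.0, 0.0]]
(array([285.25477945, 110.74445368, 241.24751363]), np.float64(18.85704146921515))
(array([ 268.19216869, -164.24774484,  263.65167803]), np.float64(5.774083518918139))
(array([ 317.29165262, -145.76712706,  248.01457485]), np.float64(70.28829916409013))
at [220.5 476.2 230.8] q6 -0.22 closing 65.1 offset [-3.457 -2.981  0.926] rows>= 12.0 turn z units 0.003 rows>= 1.0 t 0.1 F [-0.9  0.7 -1.1] w 1.005 tilt 0.07
```

Request:
{"method": "arm_command", "body": {"increments": [{"offset": [-0.288, -0.248, 0.03], "dr": [0, 0, 0], "hand": 0.1}, {"offset": [-0.288, -0.248, 0.03], "dr": [0, 0, 0], "hand": 0.1}, {"offset": [-0.288, -0.248, 0.03], "dr": [0, 0, 0], "hand": 0.1}, {"offset": [-0.288, -0.248, 0.03], "dr": [0, 0, 0], "hand": 0.1}, {"offset": [-0.288, -0.248, 0.03], "dr": [0, 0, 0], "hand": 0.1}, {"offset": [-0.288, -0.248, 0.03], "dr": [0, 0, 0], "hand": 0.1}, {"offset": [-0.288, -0.248, 0.03], "dr": [0, 0, 0], "hand": 0.1}, {"offset": [-0.288, -0.248, 0.03], "dr": [0, 0, 0], "hand": 0.1}], "grip_force": 40}}

```text
time_s: 0.9
eef_pos: [371.7, 142.4, 202.3]
ee_rot: [0.0, 0.215, 0.977, 0.0]
force: [1.2, 0.6, -0.0]
grip_width: 0.549
grip_force: 0.0
```

Request:
{"method": "arm_command", "body": {"increments": [{"offset": [-0.231, -0.199, 0.137], "dr": [0, 0, 0.01], "hand": 0.1}, {"offset": [-0.231, -0.199, 0.137], "dr": [0, 0, 0.01], "hand": 0.1}, {"offset": [-0.231, -0.199, 0.137], "dr": [0, 0, 0], "hand": 0.1}, {"offset": [-0.231, -0.199, 0.137], "dr": [0, 0, 0], "hand": 0.1}, {"offset": [-0.231, -0.199, 0.137], "dr": [0, 0, 0], "hand": 0.1}, {"offset": [0, 0, 0], "dr": [0, 0, 0], "hand": 0.1}, {"offset": [0, 0, 0], "dr": [0, 0, 0], "hand": 0.1}]}}

```text
time_s: 1.6
eef_pos: [444.9, -23.5, 119.9]
ee_rot: [-0.001, 0.224, 0.975, 0.0]
force: [0.2, 0.3, 0.1]
grip_width: 0.548
grip_force: 0.0
```

```bash
python3 -c "
from h import *
plan([446.3,-22.6,7],64)
plan([446.3,-22.6,120],64)"
```

```text
at [444.9 -23.5 119.9] q6 -1.44 closing 64.2 offset [-0.009  0.012  0.94 ] rows>= 3.0 turn z units 0.004 rows>= 1.0 t 1.6 F [0.2 0.3 0.1] w 0.548 tilt 0.09
at [444.9 -23.5 119.9] q6 -1.44 closing 64.2 offset [-0.007  0.012 -0.001] rows>= 1.0 turn z units 0.004 rows>= 1.0 t 1.6 F [0.2 0.3 0.1] w 0.548 tilt 0.09
```

Request:
{"method": "arm_command", "body": {"increments": [{"offset": [-0.007, 0.012, 0.3], "dr": [0, 0, 0], "hand": 0.1}, {"offset": [0, 0, 0.3], "dr": [0, 0, 0], "hand": 0.1}, {"offset": [0, 0, 0.2], "dr": [0, 0, 0], "hand": 0.1}, {"offset": [0, 0, 0.14], "dr": [0, 0, 0], "hand": 0.1}, {"offset": [0, 0, 0], "dr": [0, 0, 0], "hand": -1}, {"offset": [0, 0, 0], "dr": [0, 0, 0], "hand": -1}, {"offset": [0, 0, 0], "dr": [0, 0, 0], "hand": -1}, {"offset": [0, 0, 0], "dr": [0, 0, 0], "hand": -1}]}}

```text
time_s: 2.4
eef_pos: [447.1, -22.3, 8.5]
ee_rot: [0.001, 0.223, 0.975, -0.0]
force: [0.4, -0.4, -0.9]
grip_width: 0.261
grip_force: 39.0
```

Request:
{"method": "arm_command", "body": {"increments": [{"offset": [0, 0, 0], "dr": [0, 0, 0], "hand": -1}, {"offset": [0, 0, 0], "dr": [0, 0, 0], "hand": -1}, {"offset": [0, 0, -0.2], "dr": [0, 0, 0], "hand": -1}, {"offset": [0, 0, -0.3], "dr": [0, 0, 0], "hand": -1}, {"offset": [0, 0, -0.3], "dr": [0, 0, 0], "hand": -1}, {"offset": [0, 0, -0.2], "dr": [0, 0, 0], "hand": -1}]}}

```text
time_s: 3.0
eef_pos: [447.0, -22.5, 129.9]
ee_rot: [0.001, 0.223, 0.975, -0.0]
force: [0.9, 0.3, -1.4]
grip_width: 0.259
grip_force: 39.3
```

```bash
python3 -c "
from h import *
plan([466.6,-222,130],106.3)
im=ctrl.capture('side');cv2.imwrite('pics/s2.png',cv2.resize(im[60:330,100:400],None,fx=2,fy=2)[:,:,::-1])"
```

```text
at [447.  -22.5 129.9] q6 -1.43 closing 64.2 offset [-8.700e-01 -1.426e+00  1.000e-03] rows>= 5.0 turn z units -0.935 rows>= 5.0 t 3.0 F [ 0.9  0.3 -1.4] w 0.259 tilt 0.14
```

View pics/s2.png

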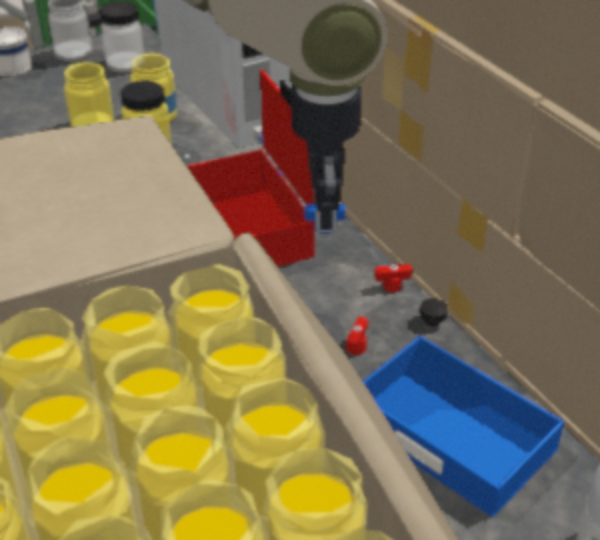

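The side view shows the blue knob held level in the fingers at crop (325,213).

Request:
{"method": "arm_command", "body": {"increments": [{"offset": [-0.178, -0.315, 0], "dr": [0, 0, 0], "hand": -1}, {"offset": [-0.178, -0.315, 0], "dr": [0, 0, 0], "hand": -1}, {"offset": [-0.178, -0.315, 0], "dr": [0, 0, 0], "hand": -1}, {"offset": [-0.178, -0.315, 0], "dr": [0, 0, 0], "hand": -1}, {"offset": [-0.178, -0.315, 0], "dr": [0, 0, 0], "hand": -1}, {"offset": [0, 0, 0], "dr": [0, 0, -0.15], "hand": -1}, {"offset": [0, 0, 0], "dr": [0, 0, -0.15], "hand": -1}, {"offset": [0, 0, 0], "dr": [0, 0, -0.15], "hand": -1}]}}

```text
time_s: 3.85
eef_pos: [460.4, -239.3, 127.1]
ee_rot: [-0.0, 0.046, 0.999, 0.0]
force: [0.3, -0.2, -0.1]
grip_width: 0.26
grip_force: 39.3
```

Request:
{"method": "arm_command", "body": {"increments": [{"offset": [0, 0, 0.25], "dr": [0, 0, 0], "hand": -1}, {"offset": [0, 0, 0.25], "dr": [0, 0, 0], "hand": -1}, {"offset": [0, 0, 0.2], "dr": [0, 0, 0], "hand": -1}, {"offset": [0, 0, 0.1], "dr": [0, 0, 0], "hand": -1}, {"offset": [0, 0, 0.1], "dr": [0, 0, 0], "hand": -1}, {"offset": [0, 0, 0], "dr": [0, 0, 0], "hand": -1}]}}

```text
time_s: 4.45
eef_pos: [460.3, -238.7, 18.7]
ee_rot: [-0.001, 0.048, 0.999, 0.0]
force: [-0.4, -0.5, -0.1]
grip_width: 0.261
grip_force: 39.3
```

```bash
python3 -c "
from h import *
plan([461,-239,20],85)"
```

```text
at [ 460.3 -238.7   18.7] q6 -2.18 closing 84.5 offset [-0.006 -0.002 -0.011] rows>= 1.0 turn z units -0.011 rows>= 1.0 t 4.45 F [-0.4 -0.5 -0.1] w 0.261 tilt 0.09
```

Request:
{"method": "arm_command", "body": {"increments": [{"offset": [0, 0, 0], "dr": [0, 0, 0], "hand": 0.1}, {"offset": [0, 0, 0], "dr": [0, 0, 0], "hand": 0.1}, {"offset": [0, 0, 0], "dr": [0, 0, 0], "hand": 0.1}, {"offset": [0, 0, -0.2], "dr": [0, 0, 0], "hand": 0.1}, {"offset": [0, 0, -0.35], "dr": [0, 0, 0], "hand": 0.1}, {"offset": [0, 0, -0.35], "dr": [0, 0, 0], "hand": 0.1}, {"offset": [0, 0, 0], "dr": [0, 0, 0.187], "hand": 0.1}, {"offset": [0, 0, 0], "dr": [0, 0, 0.187], "hand": 0.1}]}}

```text
time_s: 5.25
eef_pos: [461.2, -239.4, 129.3]
ee_rot: [0.002, 0.197, 0.98, -0.001]
force: [-1.3, 0.9, -0.4]
grip_width: 0.551
grip_force: 0.0
```

Request:
{"method": "arm_command", "body": {"increments": [{"offset": [0, 0, 0], "dr": [0, 0, 0.187], "hand": 0.1}, {"offset": [0, 0, 0], "dr": [0, 0, 0.187], "hand": 0.1}, {"offset": [0, 0, 0], "dr": [0, 0, 0.187], "hand": 0.1}, {"offset": [0, 0, 0], "dr": [0, 0, 0.187], "hand": 0.1}, {"offset": [0, 0, 0], "dr": [0, 0, 0.187], "hand": 0.1}, {"offset": [0, 0, 0], "dr": [0, 0, 0.187], "hand": 0.1}, {"offset": [0, 0, 0], "dr": [0, 0, 0.187], "hand": 0.1}, {"offset": [0, 0, 0], "dr": [0, 0, 0.187], "hand": 0.1}]}}

```text
time_s: 6.05
eef_pos: [460.8, -239.0, 128.0]
ee_rot: [0.0, 0.707, 0.707, 0.0]
force: [0.7, 0.5, 0.8]
grip_width: 0.551
grip_force: 0.0
```

Request:
{"method": "arm_command", "body": {"increments": [{"offset": [0, 0, 0], "dr": [0, 0, 0.187], "hand": 0.1}, {"offset": [0, 0, 0], "dr": [0, 0, 0.187], "hand": 0.1}, {"offset": [0, 0, 0], "dr": [0, 0, 0.187], "hand": 0.1}, {"offset": [0, 0, 0], "dr": [0, 0, 0.187], "hand": 0.1}, {"offset": [0, 0, 0], "dr": [0, 0, 0.187], "hand": 0.1}, {"offset": [0, 0, 0], "dr": [0, 0, 0.187], "hand": 0.1}, {"offset": [0, 0, 0], "dr": [0, 0, 0], "hand": 0.1}]}}

```text
time_s: 6.75
eef_pos: [460.7, -239.0, 127.9]
ee_rot: [0.0, 0.94, 0.34, 0.0]
force: [-0.2, -0.9, -0.4]
grip_width: 0.547
grip_force: 0.0
```

```bash
python3 -c "
from h import *
plan([442.3,-107,118],130)
im=ctrl.capture('side');m=masks(im)['blue'];print([(c.round(),a) for c,a,p in blobs(m,20,9999)])
im2=ctrl.capture('top');cv2.imwrite('pics/c3.png',cv2.resize(np.hstack([im[200:330,200:390],im2[130:260,230:410]]),None,fx=2,fy=2)[:,:,::-1])"
```

```text
at [ 460.7 -239.   127.9] q6 0.17 closing -50.2 offset [ 0.586 -0.944  0.082] rows>= 3.0 turn z units -0.005 rows>= 1.0 t 6.75 F [-0.2 -0.9 -0.4] w 0.547 tilt 0.04
[(array([332., 271.]), np.int32(4559))]
```

View pics/c3.png

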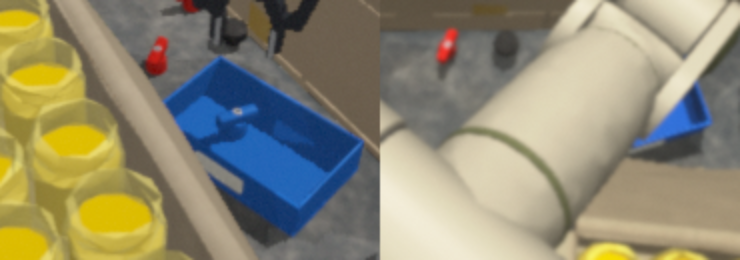

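The blue knob stands in the tray (side crop 238,115), and red b is undisturbed at (157,56).

Request:
{"method": "arm_command", "body": {"increments": [{"offset": [0.147, -0.236, 0.02], "dr": [0, 0, 0], "hand": 0.1}, {"offset": [0.147, -0.236, 0.02], "dr": [0, 0, 0], "hand": 0.1}, {"offset": [0.147, -0.236, 0.02], "dr": [0, 0, 0], "hand": 0.1}, {"offset": [0.147, -0.236, 0.02], "dr": [0, 0, 0], "hand": 0.1}, {"offset": [0, 0, 0], "dr": [0, 0, 0], "hand": 0.1}, {"offset": [0, 0, 0.3], "dr": [0, 0, 0], "hand": 0.1}, {"offset": [0, 0, 0.3], "dr": [0, 0, 0], "hand": 0.1}, {"offset": [0, 0, 0], "dr": [0, 0, 0], "hand": 0.1}]}}

```text
time_s: 7.65
eef_pos: [440.4, -106.3, 43.1]
ee_rot: [-0.003, 0.94, 0.342, -0.002]
force: [-0.2, 0.2, 1.0]
grip_width: 0.55
grip_force: 0.0
```

```bash
python3 -c "
from h import *
plan([442.3,-107,8],130)"
```

```text
at [ 440.4 -106.3   43.1] q6 0.38 closing -50.0 offset [0.009 0.017 0.292] rows>= 1.0 turn z units -0.001 rows>= 1.0 t 7.65 F [-0.2  0.2  1. ] w 0.55 tilt 0.39
```

Request:
{"method": "arm_command", "body": {"increments": [{"offset": [0.009, 0.01, 0.2], "dr": [0, 0, 0], "hand": 0.1}, {"offset": [0, 0, 0.092], "dr": [0, 0, 0], "hand": 0.1}, {"offset": [0, 0, 0], "dr": [0, 0, 0], "hand": -1}, {"offset": [0, 0, 0], "dr": [0, 0, 0], "hand": -1}, {"offset": [0, 0, 0], "dr": [0, 0, 0], "hand": -1}, {"offset": [0, 0, 0], "dr": [0, 0, 0], "hand": -1}, {"offset": [0, 0, 0], "dr": [0, 0, 0], "hand": -1}]}}

```text
time_s: 8.35
eef_pos: [444.4, -107.3, 11.8]
ee_rot: [0.001, 0.94, 0.341, 0.001]
force: [-0.5, 0.4, 7.5]
grip_width: 0.25
grip_force: 40.1
```

Request:
{"method": "arm_command", "body": {"increments": [{"offset": [0, 0, -0.2], "dr": [0, 0, 0], "hand": -1}, {"offset": [0, 0, -0.3], "dr": [0, 0, 0], "hand": -1}, {"offset": [0, 0, -0.3], "dr": [0, 0, 0], "hand": -1}, {"offset": [0, 0, -0.2], "dr": [0, 0, 0], "hand": -1}, {"offset": [0, 0, 0], "dr": [0, 0, 0], "hand": -1}]}}

```text
time_s: 8.85
eef_pos: [445.2, -107.7, 134.0]
ee_rot: [0.002, 0.94, 0.341, 0.002]
force: [0.1, -0.6, -0.5]
grip_width: 0.245
grip_force: 39.2
```

```bash
python3 -c "
from h import *
plan([422,206,128],84)"
```

```text
at [ 445.2 -107.7  134. ] q6 0.38 closing -50.1 offset [ 1.527 -2.131  0.041] rows>= 7.0 turn z units 1.019 rows>= 6.0 t 8.85 F [ 0.1 -0.6 -0.5] w 0.245 tilt 0.38
```

Request:
{"method": "arm_command", "body": {"increments": [{"offset": [0, 0, 0], "dr": [0, 0, 0.17], "hand": -1}, {"offset": [0, 0, 0], "dr": [0, 0, 0.17], "hand": -1}, {"offset": [0, 0, 0], "dr": [0, 0, 0.17], "hand": -1}, {"offset": [0, 0, 0], "dr": [0, 0, 0.17], "hand": -1}, {"offset": [0, 0, 0], "dr": [0, 0, 0.17], "hand": -1}, {"offset": [0, 0, 0], "dr": [0, 0, 0.17], "hand": -1}]}}

```text
time_s: 9.45
eef_pos: [443.4, -106.8, 130.0]
ee_rot: [-0.0, 0.998, -0.055, -0.001]
force: [0.3, -0.4, -0.1]
grip_width: 0.246
grip_force: 39.2
```

Request:
{"method": "arm_command", "body": {"increments": [{"offset": [-0.053, -0.325, 0], "dr": [0, 0, 0], "hand": -1}, {"offset": [-0.053, -0.325, 0], "dr": [0, 0, 0], "hand": -1}, {"offset": [-0.053, -0.325, 0], "dr": [0, 0, 0], "hand": -1}, {"offset": [-0.053, -0.325, 0], "dr": [0, 0, 0], "hand": -1}, {"offset": [-0.053, -0.325, 0], "dr": [0, 0, 0], "hand": -1}, {"offset": [-0.053, -0.325, 0], "dr": [0, 0, 0], "hand": -1}, {"offset": [-0.053, -0.325, 0], "dr": [0, 0, 0], "hand": -1}, {"offset": [-0.053, -0.325, 0], "dr": [0, 0, 0], "hand": -1}]}}

```text
time_s: 10.25
eef_pos: [425.3, 210.2, 130.1]
ee_rot: [0.0, 0.999, -0.053, -0.001]
force: [0.5, -0.0, -1.4]
grip_width: 0.245
grip_force: 39.2
```

```bash
python3 -c "
from h import *
plan([427,207,24],84)"
```

```text
at [425.3 210.2 130.1] q6 1.89 closing -96.0 offset [0.018 0.024 0.884] rows>= 3.0 turn z units -0.001 rows>= 1.0 t 10.25 F [ 0.5 -0.  -1.4] w 0.245 tilt 0.06
```

Request:
{"method": "arm_command", "body": {"increments": [{"offset": [0.018, 0.024, 0.25], "dr": [0, 0, 0], "hand": -1}, {"offset": [0, 0, 0.3], "dr": [0, 0, 0], "hand": -1}, {"offset": [0, 0, 0.2], "dr": [0, 0, 0], "hand": -1}, {"offset": [0, 0, 0.13], "dr": [0, 0, 0], "hand": -1}, {"offset": [0, 0, 0], "dr": [0, 0, 0], "hand": -1}, {"offset": [0, 0, 0], "dr": [0, 0, 0], "hand": 0}, {"offset": [0, 0, 0], "dr": [0, 0, 0], "hand": 0}, {"offset": [0, 0, 0], "dr": [0, 0, 0], "hand": 0}]}}

```text
time_s: 11.05
eef_pos: [428.4, 205.6, 26.1]
ee_rot: [-0.0, 0.999, -0.053, 0.001]
force: [0.7, -0.2, 0.6]
grip_width: 0.501
grip_force: 0.0
```

Request:
{"method": "arm_command", "body": {"increments": [{"offset": [0, 0, -0.2], "dr": [0, 0, 0], "hand": 0}, {"offset": [0, 0, -0.3], "dr": [0, 0, 0], "hand": 0}, {"offset": [0, 0, -0.3], "dr": [0, 0, 0], "hand": 0}, {"offset": [0, 0, -0.2], "dr": [0, 0, 0], "hand": 0}, {"offset": [0, 0, 0], "dr": [0, 0, 0], "hand": 0}]}}

```text
time_s: 11.55
eef_pos: [429.5, 205.9, 148.9]
ee_rot: [-0.001, 0.999, -0.053, 0.004]
force: [0.4, -0.4, -1.3]
grip_width: 0.504
grip_force: 0.0
```

```bash
python3 -c "
from h import *
plan([500,-35,140],75)"
```

```text
at [429.5 205.9 148.9] q6 1.88 closing -96.0 offset [0.795 1.935 0.075] rows>= 6.0 turn z units 0.199 rows>= 2.0 t 11.55 F [ 0.4 -0.4 -1.3] w 0.504 tilt 0.42
```

Request:
{"method": "arm_command", "body": {"increments": [{"offset": [0.035, 0.333, 0], "dr": [0, 0, 0], "hand": 0}, {"offset": [0.035, 0.333, 0], "dr": [0, 0, 0], "hand": 0}, {"offset": [0.035, 0.333, 0], "dr": [0, 0, 0], "hand": 0}, {"offset": [0.035, 0.333, 0], "dr": [0, 0, 0], "hand": 0}, {"offset": [0.035, 0.333, 0], "dr": [0, 0, 0], "hand": 0}, {"offset": [0.035, 0.333, 0], "dr": [0, 0, 0], "hand": 0}, {"offset": [0, 0, 0], "dr": [0, 0, 0.1], "hand": 0}, {"offset": [0, 0, 0], "dr": [0, 0, 0.1], "hand": 0}]}}

```text
time_s: 12.35
eef_pos: [427.4, -36.6, 144.8]
ee_rot: [-0.0, 0.991, -0.134, -0.0]
force: [-0.9, -0.2, -0.2]
grip_width: 0.5
grip_force: 0.0
```

Request:
{"method": "arm_command", "body": {"increments": [{"offset": [0, 0, 0], "dr": [0, 0.185, 0], "hand": 0}, {"offset": [0, 0, 0], "dr": [0, 0.185, 0], "hand": 0}, {"offset": [0, 0, 0], "dr": [0, 0.185, 0], "hand": 0}, {"offset": [0, 0, 0], "dr": [0, 0, 0], "hand": 0}]}}

```text
time_s: 12.75
eef_pos: [424.9, -34.5, 143.7]
ee_rot: [0.028, 0.968, -0.128, 0.214]
force: [-1.2, -0.0, -0.6]
grip_width: 0.498
grip_force: 0.0
```

```bash
python3 -c "
from h import *
im=ctrl.capture('top');p=[np.mean(q,0).round(1) for c,a,q in blobs(masks(im)['red'],10,400)];print(p)
im=ctrl.capture('side');p=[(c.round(1),a) for c,a,q in blobs(masks(im)['red'],10,1200)];print(p)
plan([517,-29,70],75)
plan([545.5,-35.5,11],75)"
```

```text
[array([265.6, 146.9]), array([262. , 156.7])]
[(array([253.7, 135.9]), np.int32(358)), (array([296.2, 197.8]), np.int32(150))]
at [427.8 -35.7 145.5] q6 1.36 closing -105.1 offset [ 0.374 -0.247  0.866] rows>= 3.0 turn z units -0.001 rows>= 1.0 t 12.85 F [ 0.1 -0.2 -0. ] w 0.5 tilt 24.83
at [427.8 -35.7 145.5] q6 1.36 closing -105.1 offset [ 0.389 -0.256  1.415] rows>= 4.0 turn z units -0.001 rows>= 1.0 t 12.85 F [ 0.1 -0.2 -0. ] w 0.5 tilt 24.83
```

Request:
{"method": "arm_command", "body": {"increments": [{"offset": [0.195, -0.128, 0], "dr": [0, 0, 0], "hand": 0.1}, {"offset": [0.195, -0.128, 0], "dr": [0, 0, 0], "hand": 0.1}, {"offset": [0, 0, 0.35], "dr": [0, 0, 0], "hand": 0.1}, {"offset": [0, 0, 0.35], "dr": [0, 0, 0], "hand": 0.1}, {"offset": [0, 0, 0.25], "dr": [0, 0, 0], "hand": 0.1}, {"offset": [0, 0, 0], "dr": [0, 0, 0], "hand": 0.1}]}}

```text
time_s: 13.45
eef_pos: [523.3, -29.6, 58.2]
ee_rot: [0.028, 0.969, -0.128, 0.211]
force: [1.2, -0.4, 0.7]
grip_width: 0.55
grip_force: 0.0
```

```bash
python3 -c "
from h import *
plan([545.5,-36.5,10.5],75)"
```

```text
at [523.3 -29.6  58.2] q6 1.52 closing -105.1 offset [0.011 0.007 0.442] rows>= 2.0 turn z units -0.001 rows>= 1.0 t 13.45 F [ 1.2 -0.4  0.7] w 0.55 tilt 24.52
```

Request:
{"method": "arm_command", "body": {"increments": [{"offset": [0.011, 0.007, 0.2], "dr": [0, 0, 0], "hand": 0.1}, {"offset": [0, 0, 0.15], "dr": [0, 0, 0], "hand": 0.1}, {"offset": [0, 0, 0.085], "dr": [0, 0, 0], "hand": 0.1}, {"offset": [0, 0, 0], "dr": [0, 0, 0], "hand": -1}, {"offset": [0, 0, 0], "dr": [0, 0, 0], "hand": -1}, {"offset": [0, 0, 0], "dr": [0, 0, 0], "hand": -1}, {"offset": [0, 0, 0], "dr": [0, 0, 0], "hand": -1}, {"offset": [0, 0, 0], "dr": [0, 0, 0], "hand": -1}]}}

```text
time_s: 14.25
eef_pos: [545.8, -36.3, 15.9]
ee_rot: [0.028, 0.968, -0.128, 0.215]
force: [-2.8, 1.0, 7.5]
grip_width: 0.234
grip_force: 40.5
```

Request:
{"method": "arm_command", "body": {"increments": [{"offset": [0, 0, -0.15], "dr": [0, 0, 0], "hand": -1}, {"offset": [0, 0, -0.3], "dr": [0, 0, 0], "hand": -1}, {"offset": [0, 0, -0.35], "dr": [0, 0, 0], "hand": -1}, {"offset": [0, 0, -0.35], "dr": [0, 0, 0], "hand": -1}, {"offset": [0, 0, -0.1], "dr": [0, 0, 0], "hand": -1}, {"offset": [0, 0, 0], "dr": [0, 0, 0], "hand": -1}]}}

```text
time_s: 14.85
eef_pos: [484.5, -19.8, 152.5]
ee_rot: [0.029, 0.968, -0.128, 0.216]
force: [0.8, -0.3, -0.9]
grip_width: 0.23
grip_force: 38.9
```

```bash
python3 -c "
from h import *
plan([420,125,130],84)
plan([420,125,32],84)"
```

```text
at [484.5 -19.8 152.5] q6 1.53 closing -105.0 offset [-0.833 -1.026 -0.184] rows>= 4.0 turn z units -0.201 rows>= 2.0 t 14.85 F [ 0.8 -0.3 -0.9] w 0.23 tilt 25.18
at [484.5 -19.8 152.5] q6 1.53 closing -105.0 offset [-1.181 -1.026  0.555] rows>= 5.0 turn z units -0.201 rows>= 2.0 t 14.85 F [ 0.8 -0.3 -0.9] w 0.23 tilt 25.18
```

Request:
{"method": "arm_command", "body": {"increments": [{"offset": [-0.35, 0, -0.11], "dr": [0, 0, 0], "hand": -1}, {"offset": [-0.363, 0, -0.11], "dr": [0, 0, 0], "hand": -1}, {"offset": [0, -0.353, 0], "dr": [0, 0, 0], "hand": -1}, {"offset": [0, -0.353, 0], "dr": [0, 0, 0], "hand": -1}, {"offset": [0, -0.353, 0], "dr": [0, 0, 0], "hand": -1}, {"offset": [0, 0, 0], "dr": [0, 0, 0], "hand": -1}]}}

```text
time_s: 15.45
eef_pos: [430.2, 122.7, 137.2]
ee_rot: [0.027, 0.969, -0.125, 0.213]
force: [-0.4, -0.1, -0.5]
grip_width: 0.233
grip_force: 39.0
```

```bash
python3 -c "
from h import *
plan([432,126,28],84)"
```

```text
at [430.2 122.7 137.2] q6 2.15 closing -104.7 offset [-0.375 -0.031  0.829] rows>= 3.0 turn z units -0.194 rows>= 2.0 t 15.45 F [-0.4 -0.1 -0.5] w 0.233 tilt 24.81
```

Request:
{"method": "arm_command", "body": {"increments": [{"offset": [-0.1, -0.031, 0.221], "dr": [0, 0, 0], "hand": -1}, {"offset": [-0.1, 0, 0.221], "dr": [0, 0, 0], "hand": -1}, {"offset": [-0.1, 0, 0.221], "dr": [0, 0, 0], "hand": -1}, {"offset": [-0.075, 0, 0.166], "dr": [0, 0, 0], "hand": -1}, {"offset": [0, 0, 0], "dr": [0, 0, 0], "hand": -1}, {"offset": [0, 0, 0], "dr": [0, 0, 0], "hand": 0}, {"offset": [0, 0, 0], "dr": [0, 0, 0], "hand": 0}, {"offset": [0, 0, 0], "dr": [0, 0, 0], "hand": 0}]}}

```text
time_s: 16.25
eef_pos: [432.4, 121.9, 30.4]
ee_rot: [0.028, 0.968, -0.128, 0.215]
force: [-0.0, 0.3, 0.7]
grip_width: 0.501
grip_force: 0.0
```

Request:
{"method": "arm_command", "body": {"increments": [{"offset": [0.05, 0, -0.12], "dr": [0, 0, 0], "hand": 0}, {"offset": [0.1, 0, -0.22], "dr": [0, 0, 0], "hand": 0}, {"offset": [0.1, 0, -0.22], "dr": [0, 0, 0], "hand": 0}, {"offset": [0.1, 0, -0.22], "dr": [0, 0, 0], "hand": 0}, {"offset": [0, 0, -0.35], "dr": [0, 0, 0], "hand": 0}, {"offset": [0, 0, -0.35], "dr": [0, 0, 0], "hand": 0}, {"offset": [0, 0, -0.2], "dr": [0, 0, 0], "hand": 0}, {"offset": [0, 0, 0], "dr": [0, -0.18, 0], "hand": 0}]}}

```text
time_s: 17.05
eef_pos: [384.8, 135.6, 233.4]
ee_rot: [0.017, 0.981, -0.128, 0.147]
force: [-1.0, 0.2, -1.1]
grip_width: 0.496
grip_force: 0.0
```

```bash
python3 -c "
from h import *
plan([480,162,240],174)
im=ctrl.capture('side');im2=ctrl.capture('top');cv2.imwrite('pics/c4.png',cv2.resize(np.hstack([im[60:260,150:350],im2[100:300,120:320]]),None,fx=2,fy=2)[:,:,::-1])"
```

```text
at [384.8 135.6 233.4] q6 2.0 closing -104.8 offset [ 0.696 -0.415  0.157] rows>= 3.0 turn z units 1.805 rows>= 10.0 t 17.05 F [-1.   0.2 -1.1] w 0.496 tilt 17.01
```

View pics/c4.png

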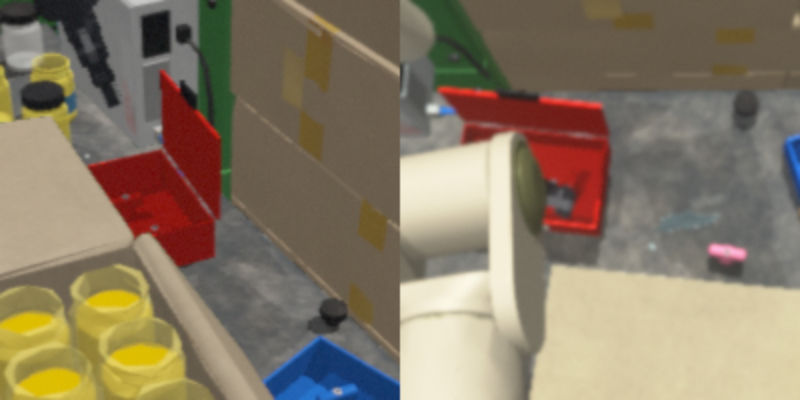

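The side crop shows both red knobs inside the case, with their white dots at (122,195) and (155,228). The black knob is untouched at (333,310). Next is the lid: straddle the tab with the fingers closing along the case's x, then sweep along the arc.

Request:
{"method": "arm_command", "body": {"increments": [{"offset": [0, 0, -0.08], "dr": [0, -0.126, 0], "hand": -0.1}, {"offset": [0, 0, -0.08], "dr": [0, -0.126, 0], "hand": -0.1}, {"offset": [0, 0, -0.06], "dr": [0, -0.126, 0], "hand": -0.1}, {"offset": [0, 0, 0], "dr": [0, 0, -0.183], "hand": -0.1}, {"offset": [0, 0, 0], "dr": [0, 0, -0.183], "hand": -0.1}, {"offset": [0, 0, 0], "dr": [0, 0, -0.183], "hand": -0.1}, {"offset": [0, 0, 0], "dr": [0, 0, -0.183], "hand": -0.1}, {"offset": [0, 0, 0], "dr": [0, 0, -0.183], "hand": -0.1}]}}

```text
time_s: 17.95
eef_pos: [381.2, 135.3, 255.1]
ee_rot: [0.0, 0.974, 0.229, -0.001]
force: [0.5, 0.7, -0.3]
grip_width: 0.453
grip_force: 0.0
```

Request:
{"method": "arm_command", "body": {"increments": [{"offset": [0, 0, 0], "dr": [0, 0, -0.183], "hand": -0.1}, {"offset": [0, 0, 0], "dr": [0, 0, -0.183], "hand": -0.1}, {"offset": [0, 0, 0], "dr": [0, 0, -0.183], "hand": -0.1}, {"offset": [0, 0, 0], "dr": [0, 0, -0.183], "hand": -0.1}, {"offset": [0, 0, 0], "dr": [0, 0, -0.183], "hand": -0.1}, {"offset": [0, 0, 0], "dr": [0, 0, -0.183], "hand": -0.1}, {"offset": [0, 0, 0], "dr": [0, 0, -0.183], "hand": -0.1}, {"offset": [0, 0, 0], "dr": [0, 0, 0], "hand": -0.1}]}}

```text
time_s: 18.75
eef_pos: [381.2, 135.4, 255.2]
ee_rot: [-0.001, 0.744, 0.668, -0.001]
force: [0.0, 0.1, -0.2]
grip_width: 0.445
grip_force: 0.0
```

```bash
python3 -c "
from h import *
plan([503,160.5,250],-6)"
```

```text
at [381.2 135.4 255.2] q6 0.16 closing -6.2 offset [0.318 0.987 0.041] rows>= 3.0 turn z units -0.004 rows>= 1.0 t 18.75 F [ 0.   0.1 -0.2] w 0.445 tilt 0.12
```

Request:
{"method": "arm_command", "body": {"increments": [{"offset": [0.106, 0.329, 0], "dr": [0, 0, 0], "hand": -0.1}, {"offset": [0.106, 0.329, 0], "dr": [0, 0, 0], "hand": -0.1}, {"offset": [0.106, 0.329, 0], "dr": [0, 0, 0], "hand": -0.1}, {"offset": [0, 0, 0.2], "dr": [0, 0, 0], "hand": -0.1}, {"offset": [0, 0, 0], "dr": [0, 0, 0], "hand": -0.1}]}}

```text
time_s: 19.25
eef_pos: [502.4, 160.4, 228.1]
ee_rot: [-0.003, 0.746, 0.666, -0.003]
force: [-1.0, 0.3, -0.2]
grip_width: 0.451
grip_force: 0.0
```

```bash
python3 -c "
from h import *
plan([503,160.5,178],-6)
im=ctrl.capture('side');cv2.imwrite('pics/s5.png',cv2.resize(im[50:200,160:310],None,fx=4,fy=4,interpolation=cv2.INTER_CUBIC)[:,:,::-1])"
```

```text
at [502.4 160.4 228.1] q6 0.2 closing -6.4 offset [0.002 0.009 0.417] rows>= 2.0 turn z units -0.01 rows>= 1.0 t 19.25 F [-1.   0.3 -0.2] w 0.451 tilt 0.49
```

View pics/s5.png

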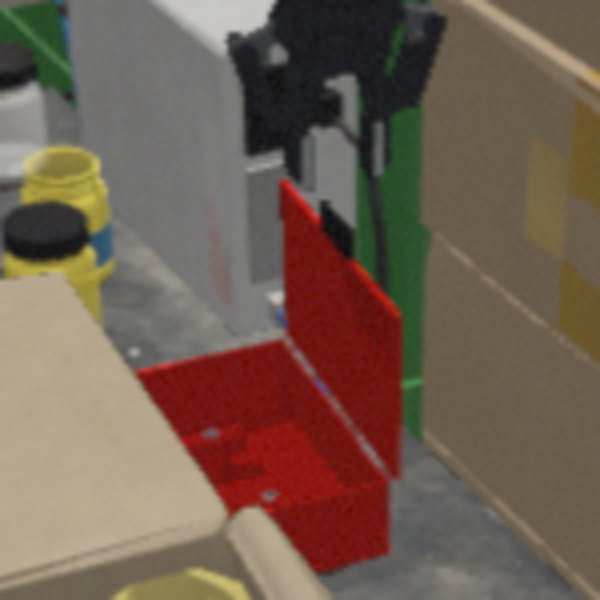

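The fingertips, at (297,180) and (375,170), straddle the tab at (337,225). I'll descend and start the sweep.

Request:
{"method": "arm_command", "body": {"increments": [{"offset": [0, 0.005, 0.14], "dr": [0, 0, 0], "hand": -0.1}, {"offset": [0, 0, 0.14], "dr": [0, 0, 0], "hand": -0.1}, {"offset": [0, 0, 0.13], "dr": [0, 0, 0], "hand": -0.1}, {"offset": [0, 0, 0], "dr": [0, 0, 0], "hand": -0.1}, {"offset": [0, -0.08, 0], "dr": [0, 0, 0], "hand": -0.1}, {"offset": [0, -0.08, 0], "dr": [0, 0, 0], "hand": -0.1}, {"offset": [0, -0.08, 0], "dr": [0, 0, 0], "hand": -0.1}, {"offset": [0, 0, 0], "dr": [0, 0, 0], "hand": -0.1}]}}

```text
time_s: 20.1
eef_pos: [474.1, 164.0, 183.1]
ee_rot: [-0.001, 0.744, 0.668, -0.001]
force: [0.4, -1.0, 0.2]
grip_width: 0.453
grip_force: 0.0
```

Request:
{"method": "arm_command", "body": {"increments": [{"offset": [0, -0.096, 0.033], "dr": [0, 0, 0], "hand": -0.1}, {"offset": [0, -0.096, 0.033], "dr": [0, 0, 0], "hand": -0.1}, {"offset": [0, -0.125, 0.054], "dr": [0, 0, 0], "hand": -0.1}, {"offset": [0, -0.125, 0.054], "dr": [0, 0, 0], "hand": -0.1}, {"offset": [0, -0.113, 0.08], "dr": [0, 0, 0], "hand": -0.1}, {"offset": [0, -0.113, 0.08], "dr": [0, 0, 0], "hand": -0.1}, {"offset": [0, 0, 0], "dr": [0, 0, 0], "hand": -0.1}]}}

```text
time_s: 20.8
eef_pos: [393.8, 172.5, 142.0]
ee_rot: [-0.002, 0.744, 0.668, -0.002]
force: [-0.3, 0.0, 0.9]
grip_width: 0.449
grip_force: 0.0
```

```bash
python3 -c "
from h import *
plan([355,175,60],-6)
im=ctrl.capture('side');cv2.imwrite('pics/s6.png',cv2.resize(im[50:200,160:310],None,fx=4,fy=4,interpolation=cv2.INTER_CUBIC)[:,:,::-1])"
```

```text
at [393.8 172.5 142. ] q6 0.25 closing -6.2 offset [-0.014 -0.32   0.685] rows>= 2.0 turn z units -0.004 rows>= 1.0 t 20.8 F [-0.3  0.   0.9] w 0.449 tilt 0.32
```

View pics/s6.png

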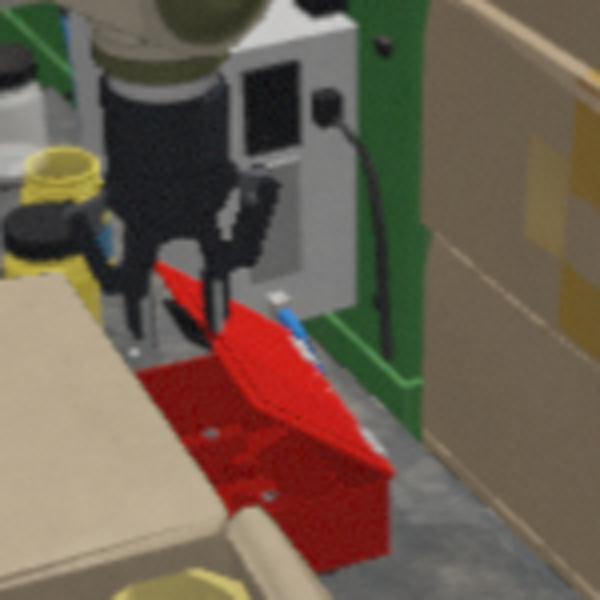

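The lid is at about 45° with the far finger on its outer face. I'll continue the arc.

Request:
{"method": "arm_command", "body": {"increments": [{"offset": [0, -0.085, 0.105], "dr": [0, 0, 0], "hand": -0.1}, {"offset": [0, -0.085, 0.105], "dr": [0, 0, 0], "hand": -0.1}, {"offset": [0, -0.04, 0.083], "dr": [0, 0, 0], "hand": -0.1}, {"offset": [0, -0.04, 0.083], "dr": [0, 0, 0], "hand": -0.1}, {"offset": [0, -0.04, 0.083], "dr": [0, 0, 0], "hand": -0.1}, {"offset": [0, -0.012, 0.058], "dr": [0, 0, 0], "hand": -0.1}, {"offset": [0, -0.012, 0.058], "dr": [0, 0, 0], "hand": -0.1}, {"offset": [0, 0, 0.058], "dr": [0, 0, 0], "hand": -0.1}]}}

```text
time_s: 21.65
eef_pos: [357.9, 176.6, 66.5]
ee_rot: [-0.001, 0.744, 0.668, -0.001]
force: [-1.0, -0.2, 0.3]
grip_width: 0.449
grip_force: 0.6
```

Request:
{"method": "arm_command", "body": {"increments": [{"offset": [0, 0, 0], "dr": [0, 0, 0], "hand": -0.1}, {"offset": [0, 0, 0.04], "dr": [0, 0, 0], "hand": -0.1}, {"offset": [0, 0, 0], "dr": [0, 0, 0], "hand": -0.1}]}}

```text
time_s: 21.95
eef_pos: [358.4, 176.7, 64.6]
ee_rot: [-0.001, 0.744, 0.668, -0.0]
force: [-17.2, -4.3, 47.1]
grip_width: 0.45
grip_force: 23.6
```

Contact at 47 N, so the lid appears to be seated. I'll back off and check.

Request:
{"method": "arm_command", "body": {"increments": [{"offset": [0, 0, -0.05], "dr": [0, 0, 0], "hand": -0.1}, {"offset": [0, 0, -0.2], "dr": [0, 0, 0], "hand": -0.1}, {"offset": [0, 0, -0.35], "dr": [0, 0, 0], "hand": -0.1}, {"offset": [0, 0, -0.35], "dr": [0, 0, 0], "hand": -0.1}, {"offset": [0, 0, -0.35], "dr": [0, 0, 0], "hand": -0.1}, {"offset": [0, 0, -0.2], "dr": [0, 0, 0], "hand": -0.1}, {"offset": [0, 0, 0], "dr": [0, 0, 0], "hand": -0.1}]}}

```text
time_s: 22.65
eef_pos: [359.4, 176.6, 244.9]
ee_rot: [0.0, 0.744, 0.668, 0.002]
force: [0.9, -0.7, -0.4]
grip_width: 0.452
grip_force: 0.0
```

```bash
python3 -c "
from h import *
print(ctrl.sense()['eef_pos'],ctrl.sense()['force'])
im=ctrl.capture('side');im2=ctrl.capture('top')
c=np.array([438.5,166,0]);ex=np.array([.995,-.101,0]);ey=np.array([.101,.995,0])
tip=lambda th:[c+(60-r*np.cos(th))*ex+s*ey+[0,0,60+r*np.sin(th)+4] for s,r in((-97,0),(-97,124),(-25,144),(25,144))]
for th in(0,.05,.15):print(th,proj('side',tip(th)).round(1).tolist())
cv2.imwrite('pics/c7.png',cv2.resize(np.hstack([im[100:220,160:290],im2[130:250,120:250]]),None,fx=3,fy=3,interpolation=cv2.INTER_CUBIC)[:,:,::-1])"
```

```text
[359.37851966 176.59266587 244.85493768] [ 0.94873915 -0.6690552  -0.41218438]
0 [[257.5, 169.7], [212.1, 181.6], [195.0, 167.9], [188.9, 157.8]]
0.05 [[257.5, 169.7], [212.1, 179.6], [194.9, 165.6], [188.7, 155.5]]
0.15 [[257.5, 169.7], [212.3, 175.4], [195.0, 160.9], [188.8, 150.9]]
```

View pics/c7.png

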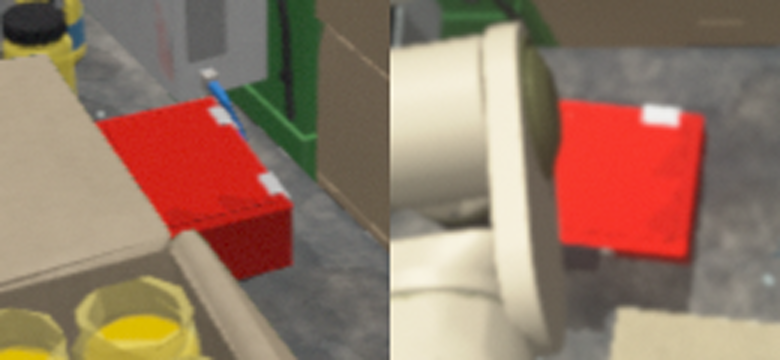

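The lid lies flat on the case (side crop edge from (292,206) to (168,232)). I'll press once more with the fingers shut, as a height check.

Request:
{"method": "arm_command", "body": {"increments": [{"offset": [0, 0.2, 0.1], "dr": [0, 0, 0], "hand": -1}, {"offset": [0, 0, 0.3], "dr": [0, 0, 0], "hand": -1}, {"offset": [0, 0, 0.3], "dr": [0, 0, 0], "hand": -1}, {"offset": [0, 0, 0.3], "dr": [0, 0, 0], "hand": -1}, {"offset": [0, 0, 0.3], "dr": [0, 0, 0], "hand": -1}, {"offset": [0, 0, 0.1], "dr": [0, 0, 0], "hand": -1}, {"offset": [0, 0, 0], "dr": [0, 0, 0], "hand": -1}]}}

```text
time_s: 23.45
eef_pos: [379.5, 173.6, 71.3]
ee_rot: [-0.003, 0.744, 0.668, -0.004]
force: [-0.2, 0.1, 0.0]
grip_width: -0.001
grip_force: 0.0
```

Request:
{"method": "arm_command", "body": {"increments": [{"offset": [0, 0, 0.03], "dr": [0, 0, 0], "hand": -1}, {"offset": [0, 0, 0.03], "dr": [0, 0, 0], "hand": -1}, {"offset": [0, 0, 0], "dr": [0, 0, 0], "hand": -1}]}}

```text
time_s: 23.75
eef_pos: [381.7, 174.0, 67.1]
ee_rot: [-0.001, 0.744, 0.668, -0.0]
force: [-0.4, -0.0, -0.5]
grip_width: -0.002
grip_force: 0.0
```

Request:
{"method": "arm_command", "body": {"increments": [{"offset": [0, 0, 0.02], "dr": [0, 0, 0], "hand": -1}, {"offset": [0, 0, 0.01], "dr": [0, 0, 0], "hand": -1}, {"offset": [0, 0, 0], "dr": [0, 0, 0], "hand": -1}]}}

```text
time_s: 24.05
eef_pos: [382.0, 174.1, 66.2]
ee_rot: [-0.001, 0.744, 0.668, -0.0]
force: [-15.4, -3.2, 47.2]
grip_width: 0.001
grip_force: 23.5
```

Request:
{"method": "arm_command", "body": {"increments": [{"offset": [0, 0, -0.05], "dr": [0, 0, 0], "hand": -1}, {"offset": [0, 0, -0.2], "dr": [0, 0, 0], "hand": -1}, {"offset": [0, 0, -0.35], "dr": [0, 0, 0], "hand": -1}, {"offset": [0, 0, -0.35], "dr": [0, 0, 0], "hand": -1}, {"offset": [0, 0, -0.35], "dr": [0, 0, 0], "hand": -1}, {"offset": [0, 0, 0], "dr": [0, 0, 0], "hand": -1}, {"offset": [0, 0, 0], "dr": [0, 0, 0], "hand": -1}]}}

```text
time_s: 24.75
eef_pos: [382.0, 173.8, 219.3]
ee_rot: [-0.001, 0.744, 0.668, -0.0]
force: [-0.0, -0.1, -0.3]
grip_width: 0.003
grip_force: 0.0
```

The lid meets the shut fingertips at z ≈ 66 to 67 mm, which matches fully shut. Handing in.

```bash
python3 -c "
from rig import ctrl
print(ctrl.finish_job())"
```

```text
the job is handed in; nothing more can be done
None
```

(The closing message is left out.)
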